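Change a sample tray in the autosampler and click both trays home

TASK

In the autosampler, change the finished sample tray (orange grip) for the new one (blue grip): draw the finished tray out of its lane and set it flat inside the yellow spill tray, then slide the new tray, nose first, into the freed lane until it clicks fully home past the sprung balls. The tray with the green grip in the other lane was left short of its click: push it fully home too. Carry the trays level, so that no vial falls out, and leave the bottles and the mug where they stand.

Things in the scene. Friction and masses are not known exactly. Their poses are not given: they have to be found in the camera images.
- new_tray: Tray with blue grip bar, new, on the worktop. Slate-grey base 160 (x) x 70 x 12 mm, about 0.43 kg, six vials at x = -8 to 76, y within 27 mm, tops 79 mm above the underside. Origin: centre of the underside; x to its nose (vial end, enters the lane first), z up. Steel catch strips on both flanks at x = -70 to -23, 3 to 11 mm high, widen it to 80 mm there.
- new_grip (a point): Middle of the new tray's blue grip bar, at (-48, 0, 73) mm in the tray's frame. The bar runs along the tray's x: 58 mm long, 14 mm wide (y), 18 mm high, top 82 mm above the underside; carried by two posts at tray x = -68 and -28 mm, free beneath and beside.
- finished_tray: Tray with orange grip bar, finished; same shape and frame as new_tray. It starts home in lane_b.
- finished_grip (a point): Middle of the finished tray's orange grip bar; same shape as at new_grip.
- kept_tray: Tray with green grip bar, stays in the sampler; same shape and frame as new_tray. It starts in lane_a, 24 to 45 mm short of home.
- kept_grip (a point): Middle of the green-grip tray's bar; same shape as at new_grip.
- lane_a: Fixed lane of the sampler (left or right) that holds the green-grip tray. Its frame is the frame of a tray that is home: x is the way in, origin on the lane floor, 13 mm above the worktop. Floor from x = -125 mm to the end stop at x = 80; walls 14 mm high from x = -122: 93 mm apart at the mouth, 84 mm from x = -100 to -20, narrowing to 73 mm from x = 20 on. lane_b is alike.
- lane_b: The other lane, which holds the finished tray and shall take the new one. In both lanes a sprung ball in each wall at x = -45 mm meets the catch strips from 19 mm short of home (push about 15 N); in the last 5 mm it snaps into their notches and draws the tray against the stop. Drawing a tray out takes about 10 N; the lane is slick.
- sampler: Fixed autosampler, white hood, grey base. Origin on the worktop midway between the lane origins (y = +-50 mm), same x. Hood x = 30 to 157, y within 114 mm, underside 110, top 166 mm over the worktop; needle head on it at x = 90 to 134, to 230 mm. Lips at x > 30 hold the tray down: slide it there. With its origin 55 mm or more short of home a tray can be lifted out or set down.
- spill_tray: Fixed yellow spill tray, open at the top, 240 (x) x 150 (y) x 20 mm, walls and floor 4 mm thick. Origin at the centre of its underside; inner floor at z = 4 mm.
- wash_bottle: White wash bottle with red spout, loose, leave alone: 66 mm body standing 25 mm to +y of its origin, spout over the other side, 196 mm tall. Origin at the centre of its footprint (66 x 116 mm).
- clear_bottle: Clear reagent bottle with blue cap, loose, leave alone: 69 mm across, 152 mm tall. Origin at the centre of its underside.
- amber_bottle: Amber reagent bottle with blue cap, loose, leave alone, beside the new tray: 66 mm across, 137 mm tall. Origin at the centre of its underside.
- mug: White mug, loose, leave alone: 82 x 114 mm over its handle, 91 mm tall. Origin at the centre of its footprint.

How it is judged:
By the outcome, as a careful person would: the job done as asked, in the order asked, and still so for the second after the job is handed in, with the robot touching nothing.
It also fails if it takes over 72 s, if anything falls off the work surface, if the arm or the gripper's body presses on something with over 40 N, if the wrist force passes 120 N, or if a joint passes its speed limit or range.

ROBOT

A 6-joint arm with a two-finger parallel gripper is mounted at the origin on a cart in front of the work surface, level with it; the furniture and walls round the work are solid. World frame = base frame: x ahead of the robot, y to its left, z up, the work surface at z = 0. Lengths are in m, angles in rad, forces in N, time in s.
With the tool pointing down it reaches from about 0.35 to 0.85 m from the base axis. Payload 8.1 kg.
Tool frame: the origin (TCP) lies at the centre of the arm's flange, where the gripper is bolted on; the fingertips stand 186 mm ahead of it and the grasp point (between the pads) lies 167 mm ahead of it (ctrl.tip_extent is the distance from the TCP to the fingertips, in m); z points along the fingers, y is the line along which they close (so a half turn about z gives the same grasp; the last joint's range is limited). The gripper opens to 93 mm and grips with 3 to 60 N. Pads are 15 mm wide; open, the fingers measure 128 mm over their backs; the gripper's body (75 mm by 188 mm) begins 65 mm behind the grasp point.
Start: joints at [1.15, 0.13, 1.488, -0, 1.523, -0.085], TCP at [0.198, 0.567, 0.405] pointing down, gripper open.
Joint ranges: [-2.96, 2.96], [-0.89, 2.26], [0.02, 2.5], [-1.34, 4.48], [0, 2.73], [-2.66, 2.66]. Speed limits (rad/s): [2.39, 2.39, 2.79, 3.14, 3.14, 3.14].

INTERFACE

Orientations are given as a unit quaternion [x, y, z, w].
In Python, from cell import ctrl gives the robot as it stands. The module is installed in compiled form; this text tells all that it offers.
- The arm moves only by the shell command python3 -m inch 'ROWS' [OPENING]. ROWS is JSON, one flat list of numbers, 4 for each row, row after row: the shift along the tool's x, y, z in cm, then the turn about the tool's z in rad. In form: [x, y, z, spin, x, y, z, spin, ...]. A call has 1 to 12 rows; each row is the pose to reach, as a shift and turn from the pose commanded when the call began, along the tool's axes at that moment; what a row does not reach only later rows make up. A row lasts 1/10 s, in which the tool goes at most 50 mm and 8.59 degrees, less where a joint would pass 70% of its speed; a pose out of reach is approached as far as the arm can. A call with a gripper value outside its range is refused whole. OPENING is the gripper's target within -1 to 1 (shut at 1, half-way at 0, fully open at -1), set as the call begins (- or left out, the last holds). The fingers move at their own pace and stop on an object; the grip force is fixed at half the most. Time passes only in rows, so rows that repeat a pose let the fingers close. It gives the time, the measured TCP pose, the force, the opening and the grip force at its end, in the units of the state.
- ctrl.get_state(): the state, without advancing time (a new reading comes with each control period).
- ctrl.camera(name): name is "side" or "top" or "wrist"; returns a dict with "frame" (400x640x3 uint8, red, green, blue), "fov_y" (degrees; the focal length in pixels is half the picture's height over the tangent of half this angle, whatever the lens; pixels are square), "cx", "cy" (the principal point, pixels), "R" (3x3) and "t" (3): a world point X has camera coordinates R X + t. Camera axes: x right, y down, z forward; pixel columns grow to the right and rows downward; lengths in m; the calibration is good to about 2 mm. A picture is of the moment at which its call begins. There is no depth.
- ctrl.sign_off(): hands the job in; it is judged then, once.
Trained networks look in the newest picture that a camera, given by its name, has taken for a name from the list of things; names that differ only in an ending like _2 or _b are one class to them, and where a whole thing is asked for, a point or a joint stands for the part that bears it (a point fixed in the world has none). Each returns a list of dicts, best first, with "conf" (0 to 1); they miss things now and then, are a little off and sometimes report something else, mostly with a low value. They report only what shows in the picture. A call takes as long as a camera call.
- ctrl.silhouettes(camera, label): "mask" (400x640 bool, what is visible of it) and "bbox" ([left, top, right, bottom] in pixels, round what is visible of it).
- ctrl.mark_of(camera, label): "at" ([column, row] in pixels: a listed point, or the origin of a listed thing).
The state is a dict: "t": time; "joint_pos": joint angles; "qd": joint speeds; "tau": joint torques, N m; "eef_pos": TCP position; "orientation": TCP orientation; "force": force on the tool from outside, world axes, zero at the start; "ft_torque": the same for the moment, N m; "finger_gap": finger opening in m; "grip_force": force on a finger pad.
Only numpy, scipy, OpenCV 4.12 (cv2) and the standard library are available. Lean on these libraries where they do the work, as an engineer would, in place of code of your own. Each camera call takes 0.05 s, during which the arm holds its last target. There are 200 camera calls.

## Working session

There is one attempt and no reset: what is moved stays moved. The work goes in short steps, Python scripts to look and compute and a shell command to move; the robot and the scene stay as the last step left them, time stands still between calls to the robot, and variables do not carry over. Pictures are saved under pics/ and viewed, at most 10 in all, crops included, and the job is handed in when it is done.

```bash
mkdir -p pics
cat > h.py <<'E'
import numpy as np, cv2
from cell import ctrl
from scipy.spatial.transform import Rotation as Rn
def K(c):
    f=200/np.tan(np.radians(c["fov_y"])/2); return f
def ray(c,p):
    f=K(c); d=np.array([(p[0]-c["cx"])/f,(p[1]-c["cy"])/f,1.]); R=np.array(c["R"]); t=np.array(c["t"])
    return -R.T@t, R.T@d
def onz(c,p,z):
    o,d=ray(c,p); return o+d*(z-o[2])/d[2]
def proj(c,X):
    v=np.array(c["R"])@np.array(X)+np.array(c["t"]); f=K(c); return v[:2]/v[2]*f+[c["cx"],c["cy"]]
def tri(obs):
    A=np.zeros((3,3));b=np.zeros(3)
    for c,p in obs:
        o,d=ray(c,p); d=d/np.linalg.norm(d); P=np.eye(3)-np.outer(d,d); A+=P; b+=P@o
    X=np.linalg.solve(A,b); return X,[np.round(proj(c,X)-p,1) for c,p in obs]
def save(c,n): cv2.imwrite(f"pics/{n}.png",c["frame"][:,:,::-1])
E
python3 - <<'E'
from h import *
np.set_printoptions(precision=3,suppress=True)
s=ctrl.get_state();print(s["t"],s["eef_pos"],s["orientation"],s["finger_gap"],s["force"])
C={}
for n in("side","top","wrist"):
    C[n]=ctrl.camera(n);save(C[n],n+"0");o,d=ray(C[n],(320,200));print(n,C[n]["fov_y"],o,d)
    for l in["new_tray","new_grip","finished_grip","kept_grip","lane_a","lane_b","sampler","spill_tray","wash_bottle","clear_bottle","amber_bottle","mug"]:
        r=ctrl.mark_of(n,l)
        print(" ",l,[(np.round(q["at"],1),round(q["conf"],2), onz(C[n],q["at"],0.073 if "grip" in l else 0)[:2]) for q in r[:3]])
print(ctrl.get_state()["t"])
cv2.imwrite("pics/st.png",cv2.resize(np.vstack([C["side"]["frame"],C["top"]["frame"]])[:,:,::-1],(480,600)))
E
```

```text
0.0 [0.198 0.566 0.404] [ 0.167  0.986 -0.001 -0.   ] 0.09294373668924374 [-0.53   0.146 -0.761]
side 42.839684886699416 [ 0.041 -0.837  1.27 ] [ 0.32   0.558 -0.766]
  new_tray [(array([261.8, 155.8]), 0.84, array([0.5  , 0.368]))]
  new_grip []
  finished_grip [(array([346.3, 192.6]), 0.96, array([0.626, 0.018]))]
  kept_grip [(array([322.4, 171.7]), 0.64, array([0.608, 0.132]))]
  lane_a [(array([356.3, 201.3]), 0.66, array([0.669, 0.022])), (array([340.1, 182.8]), 0.59, array([0.667, 0.117]))]
  lane_b [(array([356.3, 201.3]), 0.66, array([0.669, 0.022])), (array([340.1, 182.8]), 0.59, array([0.667, 0.117]))]
  sampler [(array([322.8, 174.5]), 0.35, array([0.637, 0.18 ]))]
  spill_tray [(array([372.1, 312.6]), 0.8, array([ 0.488, -0.333]))]
  wash_bottle [(array([312.8, 135.9]), 0.83, array([0.704, 0.363]))]
  clear_bottle [(array([293. , 266.4]), 0.82, array([ 0.374, -0.09 ]))]
  amber_bottle [(array([265. , 133.1]), 0.87, array([0.562, 0.467]))]
  mug [(array([256.6, 210.8]), 0.88, array([0.375, 0.154]))]
top 42.43800937991892 [0.408 0.033 1.57 ] [ 0.086  0.008 -0.996]
  new_tr
[... 404 characters left out ...]
, 0.57, array([0.665, 0.104]))]
  lane_b [(array([333.3, 163.8]), 0.86, array([0.654, 0.003])), (array([300.5, 161.1]), 0.57, array([0.665, 0.104]))]
  sampler []
  spill_tray [(array([445.6, 214.2]), 0.81, array([ 0.49 , -0.335]))]
  wash_bottle []
  clear_bottle [(array([372.3, 254.2]), 0.6, array([ 0.374, -0.108]))]
  amber_bottle [(array([181.5, 200.1]), 0.96, array([0.554, 0.471]))]
  mug [(array([289.5, 257.1]), 0.61, array([0.372, 0.143]))]
wrist 71.65063155783835 [0.131 0.59  0.385] [ 0.235 -0.085 -0.968]
  new_tray []
  new_grip []
  finished_grip []
  kept_grip []
  lane_a []
  lane_b []
  sampler []
  spill_tray []
  wash_bottle []
  clear_bottle []
  amber_bottle []
  mug []
1.95
```

View pics/top0.png

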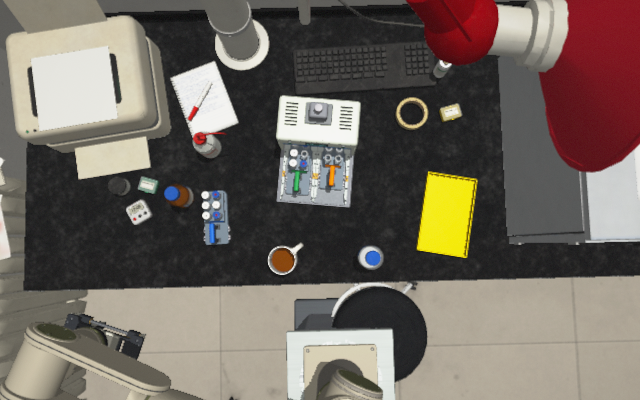

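View pics/side0.png

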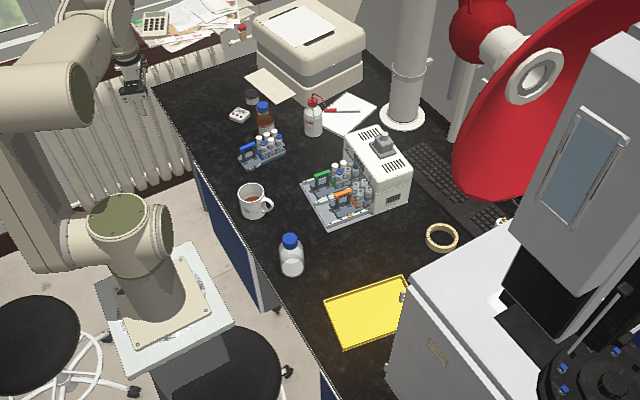

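The top view shows the sampler at about (318,150). The orange tray is in the right lane, grip at (333,175), and the green tray in the left, grip at (296,181). The new tray is at (215,222), beside the amber bottle (179,196), and the yellow tray is at (446,214). The network marks agree with this. Next I'll move the wrist camera over the new tray.

```bash
python3 -m inch '[-3,-1,0,-0.03,-7,-2.5,0,-0.1,-12,-4.5,0,-0.2,-17,-6,0,-0.3,-22,-8,0,-0.33,-26,-9.5,0,-0.33,-29,-10.5,0,-0.33,-30.6,-11.2,0,-0.33,-30.6,-11.2,0,-0.33,-30.6,-11.2,0,-0.33]'
cat > look.py <<'E'
import sys
from h import *
np.set_printoptions(precision=4,suppress=True)
n=sys.argv[1]
c=ctrl.camera("wrist");save(c,n);s=ctrl.get_state()
print(s["t"],s["eef_pos"],s["orientation"],s["force"]); import pickle
out={}
for l in sys.argv[2:]:
    r=ctrl.mark_of("wrist",l); z=0.073 if l=="new_grip" else .086 if "grip" in l else .013 if "lane" in l else 0
    out[l]=r;print(l,[(np.round(q["at"],1),round(q["conf"],2),onz(c,q["at"],z)) for q in r[:3]])
pickle.dump((c,s,out),open(n+".pkl","wb"))
E
python3 look.py w1 new_tray new_grip amber_bottle
```

```text
t: 2.95
eef_pos: [0.4493, 0.3603, 0.4046]
orientation: [0.003, 1.0, 0.0, -0.0]
force: [-0.4, 0.5, -0.1]
finger_gap: 0.0929
grip_force: 0.0
3.0 [0.4488 0.3608 0.4047] [ 0.0025  1.      0.0002 -0.0003] [-0.0899 -0.1257  0.266 ]
new_tray [(array([327.1, 215. ]), 0.98, array([0.5007, 0.3698, 0.    ]))]
new_grip [(array([320.7, 191.3]), 0.62, array([0.449 , 0.3609, 0.073 ]))]
amber_bottle []
```

```bash
python3 -m inch '[-1,-3,0,0,-3,-7,0,0,-5,-12,0,0,-6,-17,0,0,-8,-21,0,0,-9,-25,0,0,-10,-28,0,0,-10,-30,0,0,-10,-30,0,0,-10,-30,0,0]'
python3 look.py w2 finished_grip kept_grip lane_a sampler finished_tray
```

```text
t: 4.15
eef_pos: [0.5478, 0.06, 0.4048]
orientation: [0.003, 1.0, 0.0, 0.0]
force: [0.3, 0.5, 0.7]
finger_gap: 0.0932
grip_force: 0.0
4.2 [0.5478 0.0605 0.4048] [0.0024 1.     0.0002 0.    ] [ 0.7475  0.3603 -0.5983]
finished_grip [(array([280.2, 241.3]), 0.59, array([0.604 , 0.0133, 0.086 ])), (array([ 32.2, 139.7]), 0.16, array([ 0.4873, -0.2432,  0.086 ]))]
kept_grip [(array([368.2, 233.1]), 0.93, array([0.5944, 0.115 , 0.086 ]))]
lane_a []
sampler []
finished_tray [(array([283.3, 256.1]), 0.73, array([0.6645, 0.0031, 0.    ]))]
```

Run:
```python
import cv2,numpy as np
a=cv2.imread("pics/w1.png");b=cv2.imread("pics/w2.png")
cv2.imwrite("pics/w12.png",np.vstack([cv2.resize(a[:, :],(480,300)),cv2.resize(b,(480,300))]))
```

```text
(no output)
```

View pics/w12.png

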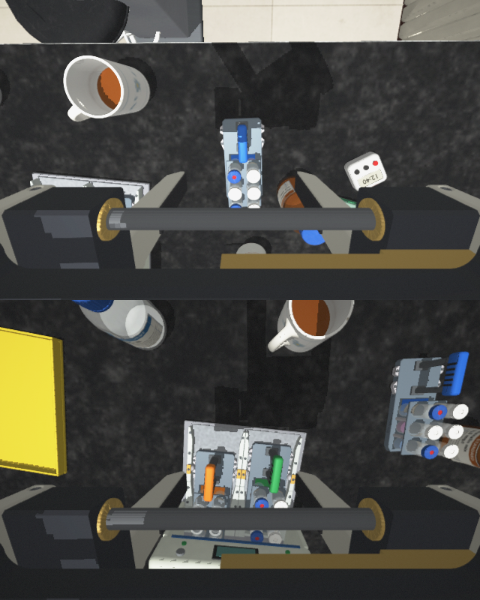

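```bash
cat > seg.py <<'E'
from h import *
R={"orange":((8,170,120),(20,255,255)),"green":((50,120,60),(80,255,255)),"blue":((103,170,100),(118,255,255)),"yellow":((25,120,120),(35,255,255))}
def seg(f,col,near,rad=35):
    hsv=cv2.cvtColor(f,cv2.COLOR_RGB2HSV); m=cv2.inRange(hsv,*map(np.array,R[col])); 
    n,l,st,ce=cv2.connectedComponentsWithStats(m)
    b=[i for i in range(1,n) if st[i,4]>15 and np.hypot(*(ce[i]-near))<rad]
    if not b: return None
    i=max(b,key=lambda i:st[i,4]); return l==i,ce[i],st[i]
def bar(c,col,near,z,rad=35):
    r=seg(c["frame"],col,near,rad)
    if r is None: return None
    m,ce,st=r; v,u=np.nonzero(m)
    P=np.array([onz(c,(a,b),z)[:2] for a,b in zip(u,v)])
    (cx,cy),(w,h),a=cv2.minAreaRect((P*1000).astype(np.float32))
    bp=cv2.boxPoints(((cx,cy),(w,h),a)); e=max((bp[1]-bp[0],bp[2]-bp[1]),key=np.linalg.norm)
    y=np.degrees(np.arctan2(e[1],e[0])); y=(y+90)%180-90
    U,S,V=np.linalg.svd(P-P.mean(0),full_matrices=False); yp=np.degrees(np.arctan2(V[0,1],V[0,0])); yp=(yp+90)%180-90
    return dict(cen=ce,xy=np.round([cx,cy],1),sz=np.round([w,h],1),yaw=round(y,1),pca=round(yp,1))
E
python3 - <<'E'
from seg import *; import pickle
w1,s1,o1=pickle.load(open("w1.pkl","rb"));w2,s2,o2=pickle.load(open("w2.pkl","rb"))
T=ctrl.camera("top");S=ctrl.camera("side")
pickle.dump((T,S),open("ts.pkl","wb"))
obs={}
for col,l in[("orange",[(w2,(280,241)),(T,(333,175)),(S,(346,193))]),("green",[(w2,(368,233)),(T,(295,182)),(S,(322,174))]),("blue",[(w1,(321,191)),(T,(213,230)),(S,(247,155)),(w2,(610,100))])]:
    ob=[]
    for c,p in l:
        b=bar(c,col,np.array(p),.08 if col=="blue" else .093); print(col,p,b)
        if b: ob.append((c,b["cen"]))
    print(tri(ob))
# front edge of sampler, wrist
E
python3 - <<'E'
import cv2
a=cv2.imread("pics/w2.png")[140:370,180:450];cv2.imwrite("pics/w2c.png",cv2.resize(a,None,fx=2.6,fy=2.6,interpolation=cv2.INTER_CUBIC))
E
```

```text
orange (280, 241) {'cen': array([279.74277017, 244.29071537]), 'xy': array([604.3,  12.7]), 'sz': array([54.7, 35.9]), 'yaw': np.float32(21.1), 'pca': np.float64(-3.8)}
orange (333, 175) None
orange (346, 193) None
(array([0.42744463, 0.0797452 , 0.4999354 ]), [array([-0., -0.])])
green (368, 233) {'cen': array([365.06741573, 233.28370787]), 'xy': array([590.7, 111.6]), 'sz': array([39. , 53.6]), 'yaw': np.float32(-32.9), 'pca': np.float64(-13.2)}
green (295, 182) None
green (322, 174) {'cen': array([318.51351351, 174.18918919]), 'xy': array([581.4, 113.6]), 'sz': array([40.3, 18.7]), 'yaw': np.float32(8.1), 'pca': np.float64(2.1)}
(array([0.58469901, 0.10937865, 0.09903416]), [array([ 0.3, -4.1]), array([ 1.2, -0.8])])
blue (321, 191) {'cen': array([323.35357918, 190.85900217]), 'xy': array([449.4, 368.6]), 'sz': array([34.2, 56.8]), 'yaw': np.float32(-12.1), 'pca': np.float64(2.0)}
blue (213, 230) {'cen': array([211.93333333, 233.21111111]), 'xy': array([448.3, 360.5]), 'sz': array([11.6, 52.2]), 'yaw': np.float32(-0.4), 'pca': np.float64(1.5)}
blue (247, 155) {'cen': array([247.34545455, 145.50909091]), 'xy': array([450.5, 358.4]), 'sz': array([54.8, 22.8]), 'yaw': np.float32(0.9), 'pca': np.float64(0.8)}
blue (610, 100) {'cen': array([608.87963801,  98.24886878]), 'xy': array([449.7, 358.3]), 'sz': array([56.8, 24.9]), 'yaw': np.float32(0.8), 'pca': np.float64(0.4)}
(array([0.44896093, 0.3624168 , 0.07783744]), [array([-1.3,  1.4]), array([-0.4, -0.4]), array([-0.7,  0.5]), array([ 0.5, -0.1])])
```

View pics/w2c.png

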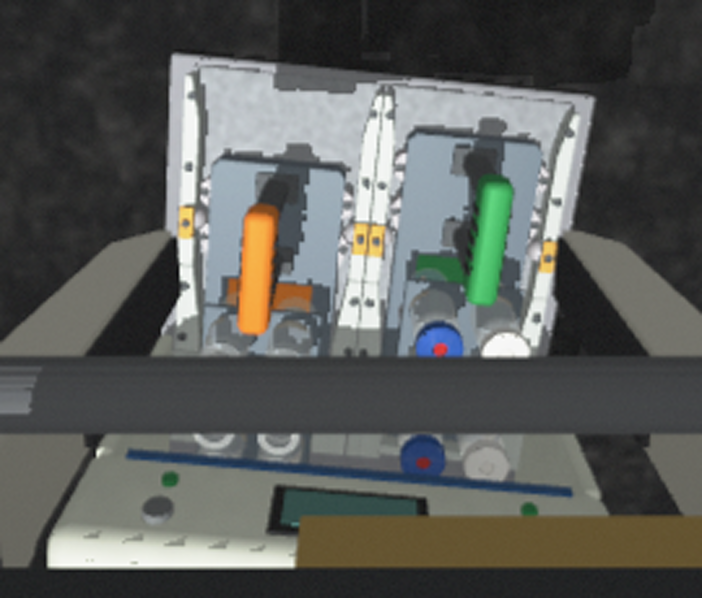

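The crop shows the orange bar from (263,207) to (252,332) and the green bar from (496,178) to (482,302). The base front edge runs from (172,54) to (594,97). The nearest parts of both trays are unobstructed.

Run:
```python
from seg import *; import pickle
np.set_printoptions(precision=4,suppress=True)
w1,s1,o1=pickle.load(open("w1.pkl","rb"));w2,s2,o2=pickle.load(open("w2.pkl","rb"));T,S=pickle.load(open("ts.pkl","rb"))
q=lambda u,v:(180+u/2.6,140+v/2.6)
def seg2(n,a,b,z):
    A=onz(w2,q(*a),z);B=onz(w2,q(*b),z);d=B-A;print(n,A,B,(A+B)/2,np.linalg.norm(d),np.degrees(np.arctan2(d[1],d[0])))
seg2("front",(172,54),(594,97),.013)
seg2("orange",(260,207),(252,332),.095)
seg2("green",(496,178),(482,302),.095)
seg2("hoodline",(127,454),(570,492),.11)
seg2("rear edge orange tray",(215,157),(345,164),.025)
seg2("rear edge green tray",(407,131),(540,140),.025)
seg2("balls a/b mid (x=-45) y span",(187,222),(549,257),.027)
m2=lambda l:o2[l][0]["at"]
print("fin",tri([(w2,m2("finished_grip")),(T,(333.4,174.8)),(S,(346.3,192.6))]))
print("kept",tri([(w2,m2("kept_grip")),(T,(294.8,182)),(S,(322.4,171.7))]))
m=ctrl.silhouettes("top","spill_tray")[0]["mask"].astype(np.uint8)
cn=max(cv2.findContours(m,0,1)[0],key=cv2.contourArea)
P=np.array([onz(T,p[0],.02)[:2] for p in cn])*1000
r=cv2.minAreaRect(P.astype(np.float32));print("spill",r)
hsv=cv2.cvtColor(S["frame"],cv2.COLOR_RGB2HSV);m=cv2.inRange(hsv,(22,120,100),(35,255,255));
cn=max(cv2.findContours(m,0,1)[0],key=cv2.contourArea);P=np.array([onz(S,p[0],.02)[:2] for p in cn])*1000
print("spill side",cv2.minAreaRect(P.astype(np.float32)), ctrl.get_state()["t"])
```

```text
front [ 0.5189 -0.0389  0.013 ] [0.5425 0.1797 0.013 ] [0.5307 0.0704 0.013 ] 0.2199049797465261 83.82017734610228
orange [0.5745 0.0156 0.095 ] [0.6329 0.0095 0.095 ] [0.6037 0.0125 0.095 ] 0.058774089848541655 -5.971610862395857
green [0.5623 0.1151 0.095 ] [0.619  0.1112 0.095 ] [0.5906 0.1131 0.095 ] 0.056836647268486556 -3.903706586447725
hoodline [ 0.6842 -0.046   0.11  ] [0.7052 0.1515 0.11  ] [0.6947 0.0527 0.11  ] 0.1985796874092056 83.93104779075696
rear edge orange tray [ 0.5706 -0.0174  0.025 ] [0.5747 0.0496 0.025 ] [0.5727 0.0161 0.025 ] 0.0672070320991949 86.46066502980155
rear edge green tray [0.5574 0.0816 0.025 ] [0.5626 0.1499 0.025 ] [0.56   0.1157 0.025 ] 0.06847775318559846 85.69619060456468
balls a/b mid (x=-45) y span [ 0.6053 -0.0338  0.027 ] [0.6262 0.1577 0.027 ] [0.6157 0.062  0.027 ] 0.192733544991663 83.77446485647522
fin (array([0.6108, 0.0083, 0.0845]), [array([-3.8,  5. ]), array([-1.1, -0.9]), array([-2.3,  1.5])])
kept (array([0.5919, 0.1144, 0.0963]), [array([1.1, 1.2]), array([ 0.9, -1.2]), array([-1.5,  0.5])])
spill ((488.2523193359375, -331.2616882324219), (158.35409545898438, 245.72213745117188), 79.30968475341797)
spill side ((488.1299743652344, -337.15875244140625), (157.92929077148438, 245.2877655029297), 79.46419525146484) 4.6
```

```bash
python3 -m inch '[-2,-1.5,0,0.03,-5,-4,0,0.08,-5.8,-4.7,2,0.102,-5.8,-4.7,5,0.102,-5.8,-4.7,9,0.102,-5.8,-4.7,12,0.102,-5.8,-4.7,14,0.102,-5.8,-4.7,15,0.102,-5.8,-4.7,15.2,0.102,-5.8,-4.7,15.2,0.102]'
python3 look.py w3 finished_grip
```

```text
t: 5.6
eef_pos: [0.6061, 0.0121, 0.2535]
orientation: [0.054, 0.999, -0.0, 0.0]
force: [0.5, -0.4, -0.1]
finger_gap: 0.0926
grip_force: 0.0
5.65 [0.6063 0.012  0.2542] [ 0.0538  0.9985 -0.      0.0011] [0.0487 0.6189 0.7041]
finished_grip [(array([322.8, 252. ]), 0.57, array([0.6053, 0.0139, 0.086 ]))]
```

View pics/w3.png

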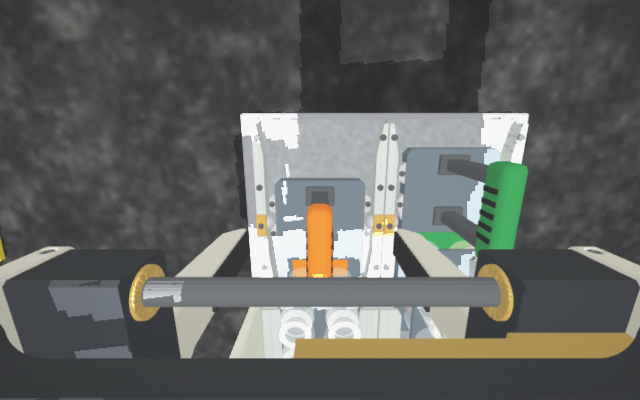

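The bar lies centred between the fingers at (319,240), and the base's front edge is level in the picture, so the yaw is right. Closing now.

```bash
python3 -m inch '[0,0,0,0,0,0,0,0,0,0,0,0,0,0,0,0,0,0,0,0,0,0,0,0,0,0,0,0,0,0,0,0]' 1
```

```text
t: 6.5
eef_pos: [0.6057, 0.012, 0.2527]
orientation: [0.054, 0.999, 0.0, -0.0]
force: [0.5, 0.6, 0.3]
finger_gap: 0.0334
grip_force: 0.0
```

```bash
python3 -m inch '[0,0,0,0,0,0,0,0,0,0,0,0,0,0,0,0,0,0,0,0]' 1
```

```text
t: 7.0
eef_pos: [0.6057, 0.0118, 0.2527]
orientation: [0.054, 0.999, -0.0, -0.0]
force: [-0.2, -2.5, 0.6]
finger_gap: 0.0137
grip_force: 30.0
```

```bash
python3 -m inch '[0.4,0,0,0,0.8,0,0,0,1.2,0,0,0,1.7,0,0,0,2.3,0,0,0,3.1,0,0,0,4,0,0,0,5,0,0,0,6,0,0,0,7,0,0,0,7.6,0,0,0,8,0,0,0]'
```

```text
t: 8.2
eef_pos: [0.5254, 0.0207, 0.2527]
orientation: [0.054, 0.999, -0.0, -0.0]
force: [0.4, 0.5, -2.4]
finger_gap: 0.0137
grip_force: 30.0
```

```bash
python3 look.py w4 finished_grip kept_grip
```

```text
8.25 [0.5252 0.0208 0.2527] [ 0.0538  0.9986 -0.     -0.0004] [-1.3098  0.7007 -1.7896]
finished_grip [(array([320. , 253.2]), 0.71, array([0.5246, 0.021 , 0.086 ]))]
kept_grip [(array([480.5, 336.7]), 0.97, array([0.5923, 0.1152, 0.086 ]))]
```

View pics/w4.png

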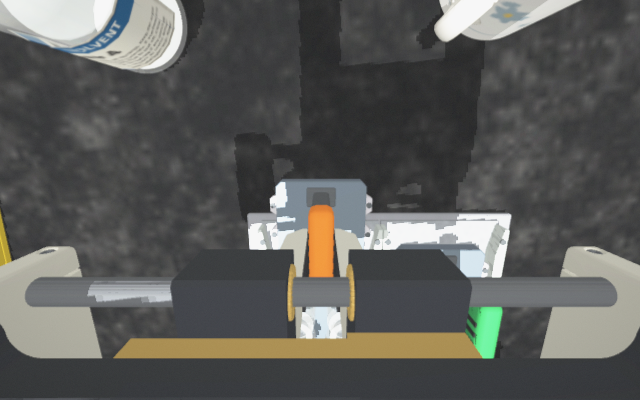

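The tray followed the gripper. Its tail is at (320,180), already behind the base's front edge. I'll lift it a little and check that it stays level.

```bash
python3 -m inch '[0,0,-0.2,0,0,0,-0.6,0,0,0,-1.2,0,0,0,-1.8,0,0,0,-2.2,0,0,0,-2.5,0,0,0,-2.5,0]'
python3 - <<'E'
from h import *
c=ctrl.camera("wrist");save(c,"w5");s=ctrl.camera("side");save(s,"s5")
a=c["frame"][:400,160:480];b=cv2.resize(s["frame"][140:260,270:400],(433,400))
cv2.imwrite("pics/m5.png",np.hstack([a,b])[:,:,::-1])
E
```

```text
t: 9.05
eef_pos: [0.5264, 0.0206, 0.2785]
orientation: [0.054, 0.999, -0.0, 0.001]
force: [-0.2, -0.0, -4.1]
finger_gap: 0.0138
grip_force: 30.0
```

View pics/m5.png

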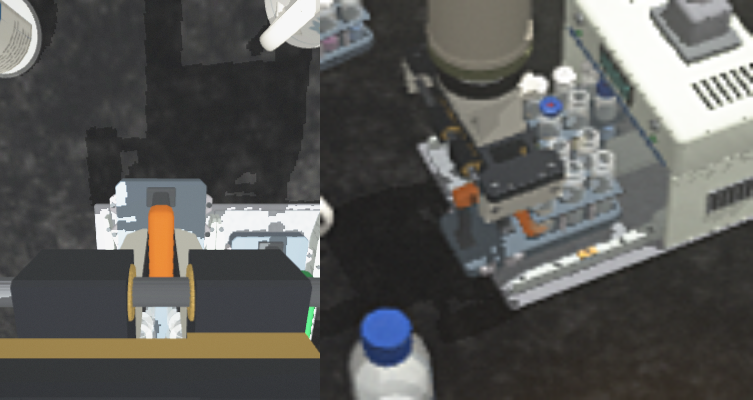

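It is level: the tail edge is still at row 180 and the 4 N of weight is carried. Next I'll carry it to the spill tray.

```bash
python3 -m inch '[0,-0.3,-0.4,0,0,-0.9,-1,0,0.1,-1.9,-1.8,0,0.3,-3.4,-2.3,0,0.6,-5.4,-2.5,0.01,1,-8,-2.5,0.02,1.4,-11,-2.5,0.02,1.8,-14,-2.5,0.03,2.3,-17,-2.5,0.04,2.7,-19.8,-2.5,0.05,3.1,-22.3,-2.5,0.05,3.5,-24.5,-2.5,0.06]'
```

```text
t: 10.35
eef_pos: [0.4639, -0.2216, 0.3034]
orientation: [0.084, 0.996, -0.0, 0.0]
force: [1.1, -0.8, -4.6]
finger_gap: 0.0138
grip_force: 30.0
```

```bash
python3 -m inch '[0.1,-2,0,0,0.2,-4,0,0.01,0.4,-6,0,0.01,0.5,-8,0,0.02,0.6,-9.5,0,0.02,0.6,-10.4,0,0.02,0.6,-10.8,0,0.02,0.6,-10.8,0,0.02,0.6,-10.8,0,0.02]'
python3 - <<'E'
from h import *
c=ctrl.camera("top");save(c,"t6");s=ctrl.camera("side");save(s,"s6")
w=ctrl.camera("wrist");save(w,"w6")
a=cv2.resize(c["frame"][150:270,400:500],(333,400));b=cv2.resize(s["frame"][240:360,310:440],(433,400))
cv2.imwrite("pics/m6.png",np.hstack([a,b])[:,:,::-1])
E
```

```text
t: 11.25
eef_pos: [0.4412, -0.3242, 0.3026]
orientation: [0.094, 0.996, 0.0, -0.0]
force: [0.0, 0.1, -4.4]
finger_gap: 0.0137
grip_force: 30.0
```

View pics/m6.png

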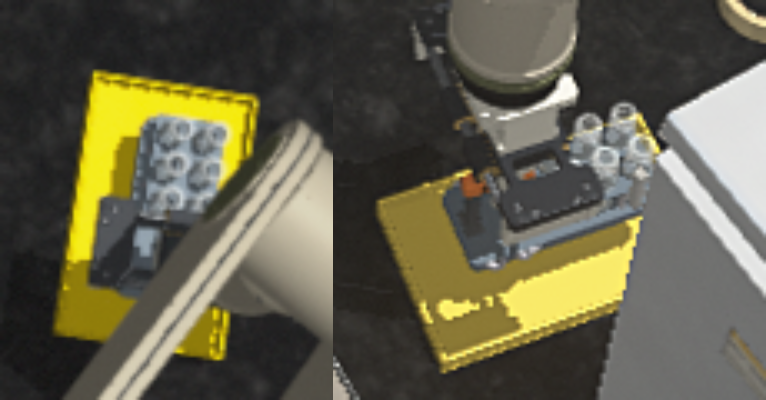

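View pics/w6.png

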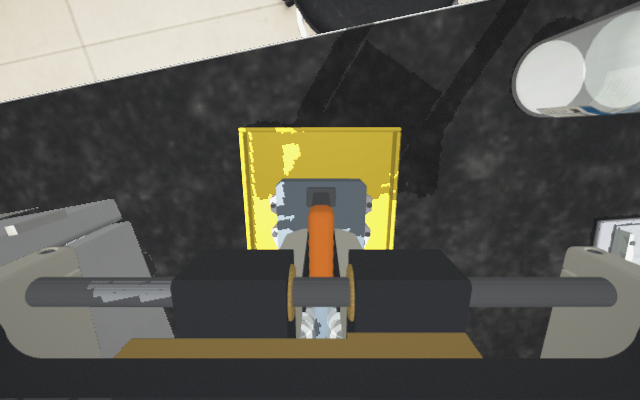

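The tray is centred over the yellow tray and square to it: tail edge at (320,180), the yellow tray's rear edge level at row 128. Lowering.

```bash
python3 -m inch '[0,0,0.4,0,0,0,1.2,0,0,0,2.2,0,0,0,3.2,0,0,0,4.2,0,0,0,5,0,0,0,5.4,0,0,0,5.7,0,0,0,5.8,0,0,0,5.9,0,0,0,5.9,0]'
```

```text
t: 12.5
eef_pos: [0.4412, -0.3248, 0.2441]
orientation: [0.094, 0.996, -0.0, 0.0]
force: [-0.2, 0.2, -4.0]
finger_gap: 0.014
grip_force: 30.0
```

```bash
python3 -m inch '[0,0,0.1,0,0,0,0.2,0,0,0,0.2,0]'
```

```text
t: 12.8
eef_pos: [0.4413, -0.3249, 0.2437]
orientation: [0.094, 0.996, -0.0, 0.0]
force: [-5.9, 5.3, 9.6]
finger_gap: 0.0137
grip_force: 30.0
```

```bash
python3 -m inch '[0,0,-0.1,0,0,0,-0.1,0,0,0,-0.1,0,0,0,-0.1,0,0,0,-0.1,0,0,0,-0.3,0,0,0,-1,0,0,0,-2.5,0,0,0,-4.5,0,0,0,-6,0,0,0,-7,0,0,0,-7,0]' 0
```

```text
t: 14.0
eef_pos: [0.4416, -0.3252, 0.3142]
orientation: [0.094, 0.996, -0.001, 0.002]
force: [0.7, 0.1, 0.1]
finger_gap: 0.0465
grip_force: 0.0
```

```bash
python3 -m inch '[0,0,-3,0,0.3,1.5,-6,0,0.9,5,-8.5,-0.02,1.6,9,-8.5,-0.05,2.5,14,-8.5,-0.08,3.4,19,-8.5,-0.1,4.3,24,-8.5,-0.12,5.2,29,-8.5,-0.14,6.1,34,-8.5,-0.16,7,39,-8.5,-0.18,7.9,44,-8.5,-0.2,8.8,49,-8.5,-0.206]'
python3 - <<'E'
from h import *
np.set_printoptions(precision=4,suppress=True)
s=ctrl.get_state();print(s["eef_pos"],s["orientation"])
q=Rn.from_quat(s["orientation"]).as_matrix();print(100*q.T@(np.array([.449,.3615,.33])-s["eef_pos"]))
E
```

```text
t: 15.2
eef_pos: [0.4453, 0.1687, 0.3961]
orientation: [-0.01, 1.0, -0.0, -0.0]
force: [0.3, 0.0, -0.2]
finger_gap: 0.0463
grip_force: 0.0
[0.4453 0.1687 0.3961] [-0.0095  1.     -0.0001 -0.0002]
[-0.7356 19.266   6.6083]
```

```bash
python3 -m inch '[-0.1,4,0,0,-0.2,8,1,0,-0.3,12,3,0,-0.5,15.5,5,0,-0.6,18,6.5,0,-0.6,19,6.5,0,-0.6,19,6.5,0,-0.6,19,6.5,0]'; python3 look.py w7 new_grip new_tray
python3 - <<'E'
from seg import *; import pickle
c,s,o=pickle.load(open("w7.pkl","rb"))
print(bar(c,"blue",np.array(o["new_grip"][0]["at"]) if o["new_grip"] else np.array((320,240)),.08,60))
t=ctrl.camera("top");save(t,"t7"); a=cv2.resize(t["frame"][155:265,400:500],(364,400))
cv2.imwrite("pics/m7.png",np.hstack([c["frame"][:,130:510],a])[:,:,::-1])
E
```

```text
t: 16.0
eef_pos: [0.4489, 0.3562, 0.3325]
orientation: [-0.009, 1.0, -0.0, 0.0]
force: [-0.4, -0.6, 0.4]
finger_gap: 0.0464
grip_force: 0.0
16.05 [0.449  0.3559 0.3328] [-0.0088  1.      0.0001  0.0006] [0.0686 0.5284 0.2912]
new_grip [(array([326.8, 203.5]), 0.69, array([0.4438, 0.362 , 0.073 ]))]
new_tray [(array([329.8, 230.9]), 0.56, array([0.4977, 0.3684, 0.    ]))]
{'cen': array([328.18171429, 208.19885714]), 'xy': array([449.1, 358.9]), 'sz': array([57., 33.]), 'yaw': np.float32(15.9), 'pca': np.float64(1.0)}
```

View pics/m7.png

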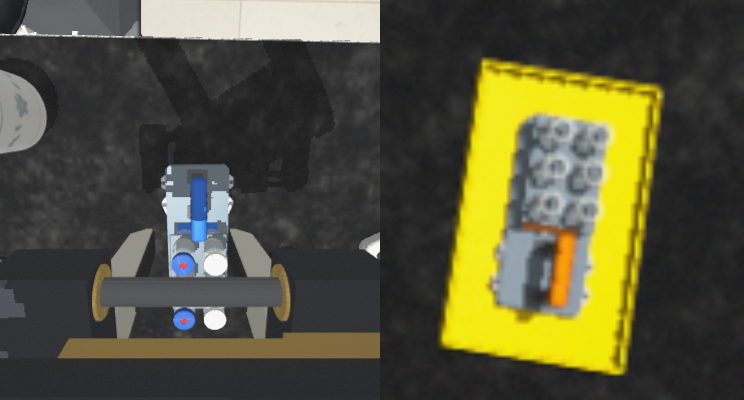

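The right panel shows the finished tray flat inside the yellow tray. The left panel shows the blue bar at column 329, about 7 mm to +y of the gripper and parallel to it. Descending.

```bash
python3 -m inch '[0,0.65,0.5,0,0,0.65,2.5,0,0,0.65,5,0,0,0.65,7.2,0,0,0.65,8.6,0,0,0.65,9.2,0,0,0.65,9.3,0,0,0.65,9.3,0]'; python3 -m inch '[0,0,0,0,0,0,0,0,0,0,0,0,0,0,0,0,0,0,0,0,0,0,0,0,0,0,0,0]' 1
```

```text
t: 17.0
eef_pos: [0.4488, 0.3635, 0.2396]
orientation: [-0.009, 1.0, 0.0, 0.001]
force: [-0.0, -0.0, -0.4]
finger_gap: 0.0464
grip_force: 0.0
t: 17.7
eef_pos: [0.4485, 0.3633, 0.2389]
orientation: [-0.009, 1.0, 0.0, 0.0]
force: [-0.5, -0.2, 1.4]
finger_gap: 0.0138
grip_force: 30.0
```

```bash
cat > lvl.py <<'E'
from h import *
c=ctrl.camera("wrist")
r=ctrl.silhouettes("wrist","new_tray")
print([(np.round(q["bbox"]),round(q["conf"],2)) for q in r[:2]])
E
python3 lvl.py; python3 -m inch '[0,0,-0.3,0,0,0,-0.8,0,0,0,-1.6,0,0,0,-2.8,0,0,0,-4.2,0,0,0,-6,0,0,0,-8,0,0,0,-10,0,0,0,-11.5,0,0,0,-12.5,0,0,0,-13,0,0,0,-13,0]'; python3 lvl.py
```

```text
[(array([270., 179., 371., 338.]), 0.59), (array([ 90., 310., 121., 356.]), 0.18)]
t: 19.0
eef_pos: [0.4485, 0.3633, 0.3693]
orientation: [-0.009, 1.0, 0.0, 0.0]
force: [0.4, -0.2, -4.1]
finger_gap: 0.0134
grip_force: 30.0
[(array([271., 177., 370., 335.]), 0.56)]
```

Still level, since the tail edge has barely moved in the picture. Carrying it to the lane mouth.

```bash
python3 -m inch '[0,-0.3,0,0,-0.1,-1,0,0,-0.3,-2.2,0,0.01,-0.7,-4,0,0.02,-1.1,-6.5,0,0.03,-1.6,-9.3,0,0.04,-2.2,-12.3,0,0.05,-2.7,-15.3,0,0.06,-3.2,-18.3,0,0.07,-3.8,-21.3,0,0.08,-4.3,-24.3,0,0.09,-4.7,-26.8,0,0.1]'
python3 - <<'E'
from h import *
np.set_printoptions(precision=4,suppress=True)
s=ctrl.get_state();print(s["eef_pos"],s["orientation"])
q=Rn.from_quat(s["orientation"]).as_matrix();print(100*q.T@(np.array([.5162,.0216,.3693])-s["eef_pos"]))
E
```

```text
t: 20.3
eef_pos: [0.5002, 0.0937, 0.3686]
orientation: [0.042, 0.999, -0.0, 0.0]
force: [0.2, 0.4, -4.0]
finger_gap: 0.0138
grip_force: 30.0
[0.5002 0.0937 0.3686] [ 0.0419  0.9991 -0.0003  0.    ]
[-2.2009 -7.0526 -0.0607]
```

```bash
python3 -m inch '[-0.5,-2,0,0.01,-1.1,-3.9,0,0.02,-1.7,-5.5,0,0.025,-2.1,-6.6,0,0.025,-2.2,-7.1,0,0.025,-2.2,-7.1,0,0.025,-2.2,-7.1,0,0.025,-2.2,-7.1,0,0.025]'
cat > d.py <<'E'
from h import *
import sys
np.set_printoptions(precision=4,suppress=True)
s=ctrl.get_state();print(s["eef_pos"],s["orientation"],s["force"])
q=Rn.from_quat(s["orientation"]).as_matrix();print(100*q.T@(np.array(eval(sys.argv[1]))-s["eef_pos"]))
E
python3 d.py '[.5162,.0216,.2535]'; python3 lvl.py
```

```text
t: 21.1
eef_pos: [0.5163, 0.0243, 0.3687]
orientation: [0.053, 0.999, 0.0, -0.0]
force: [-0.4, 0.3, -3.2]
finger_gap: 0.0135
grip_force: 30.0
[0.5163 0.0243 0.3687] [ 0.053   0.9986  0.0001 -0.0001] [-0.4268  0.3081 -3.1988]
[-0.0219 -0.2674 11.5203]
[(array([272., 176., 371., 336.]), 0.58)]
```

```bash
python3 -m inch '[0,-0.27,0.4,0.002,0,-0.27,1.2,0.002,0,-0.27,2.6,0.002,0,-0.27,4.2,0.002,0,-0.27,5.8,0.002,0,-0.27,7.4,0.002,0,-0.27,8.6,0.002,0,-0.27,9.2,0.002,0,-0.27,9.5,0.002,0,-0.27,9.5,0.002]'
python3 d.py '[.5162,.0216,.2535]'
python3 - <<'E'
from seg import *
c=ctrl.camera("wrist");save(c,"w8")
print(ctrl.silhouettes("wrist","new_tray")[0]["bbox"],[ (q["at"],q["conf"]) for q in ctrl.mark_of("wrist","lane_b")])
E
```

```text
t: 22.2
eef_pos: [0.5161, 0.0209, 0.2736]
orientation: [0.054, 0.999, -0.0, -0.0]
force: [0.0, 0.4, -3.9]
finger_gap: 0.0139
grip_force: 30.0
[0.5161 0.0209 0.2736] [ 0.0544  0.9985 -0.     -0.0001] [ 0.0332  0.4411 -3.8564]
[0.0019 0.0672 2.0088]
[271.9, 177.7, 370.0, 335.9] []
```

```bash
python3 -m inch '[0,0.06,0.3,0,0,0.06,0.8,0,0,0.06,1.3,0,0,0.06,1.7,0,0,0.06,1.95,0,0,0.06,1.95,0,0,0.06,1.95,0]'; python3 d.py '[.5162,.0216,.2535]'
```

```text
t: 23.05
eef_pos: [0.5162, 0.0215, 0.2542]
orientation: [0.054, 0.999, 0.0, -0.0]
force: [0.2, 0.3, -3.8]
finger_gap: 0.014
grip_force: 30.0
[0.5162 0.0215 0.2542] [ 0.0544  0.9985  0.     -0.    ] [ 0.1601  0.3183 -3.8459]
[0.0026 0.0059 0.0716]
```

```bash
python3 -m inch '[0,0,0.1,0,0,0,0.15,0,0,0,0.2,0,0,0,0.2,0]'; python3 -m inch '[-0.3,0,0,0,-0.8,0,0,0,-1.5,0,0,0,-2.2,0,0,0,-2.9,0,0,0,-3.5,0,0,0,-3.9,0,0,0,-4,0,0,0]'
```

```text
t: 23.45
eef_pos: [0.5163, 0.0215, 0.2524]
orientation: [0.054, 0.999, 0.0, 0.0]
force: [-0.6, 0.4, -3.0]
finger_gap: 0.0139
grip_force: 30.0
t: 24.25
eef_pos: [0.5564, 0.0171, 0.2522]
orientation: [0.054, 0.999, -0.0, 0.0]
force: [-0.9, -0.6, -2.0]
finger_gap: 0.0135
grip_force: 30.0
```

```bash
python3 -m inch '[-0.3,0,0,0,-0.8,0,0,0,-1.4,0,0,0,-2,0,0,0,-2.5,0,0,0,-2.8,0,0,0,-2.8,0,0,0]'
```

```text
t: 24.95
eef_pos: [0.5842, 0.0141, 0.2522]
orientation: [0.054, 0.999, 0.0, 0.0]
force: [0.6, 0.8, -3.5]
finger_gap: 0.0142
grip_force: 30.0
```

```bash
python3 -m inch '[-0.3,0,0,0,-0.6,0,0,0,-0.9,0,0,0,-1.2,0,0,0,-1.5,0,0,0,-1.8,0,0,0,-2,0,0,0,-2,0,0,0]'
```

```text
t: 25.75
eef_pos: [0.6044, 0.0119, 0.2524]
orientation: [0.054, 0.999, -0.0, 0.001]
force: [4.5, -1.0, -5.2]
finger_gap: 0.0138
grip_force: 30.0
```

```bash
python3 -m inch '[-0.2,0,0,0,-0.4,0,0,0,-0.6,0,0,0,-0.6,0,0,0]'; python3 -m inch '[-0.2,0,0,0,-0.3,0,0,0,-0.3,0,0,0]'
```

```text
t: 26.15
eef_pos: [0.6074, 0.0115, 0.2519]
orientation: [0.054, 0.999, -0.0, -0.004]
force: [-20.3, 0.5, 13.1]
finger_gap: 0.014
grip_force: 30.0
t: 26.45
eef_pos: [0.6091, 0.0113, 0.2517]
orientation: [0.054, 0.999, -0.0, -0.007]
force: [-31.4, 0.3, 19.7]
finger_gap: 0.0133
grip_force: 30.0
```

The tray is hard against the stop. I'll relax the push, release, lift, and move over the green bar.

```bash
python3 -m inch '[0.5,0,-0.1,0,0.5,0,-0.1,0,0.5,0,-0.1,0]'; python3 -m inch '[0,0,0,0,0,0,0,0,0,0,0,0,0,0,0,0,0,0,0,0,0,0,0,0,0,0,-1,0,0,0,-3,0,0,0,-5,0,0,0,-7,0,0,0,-7,0,0,0,-7,0]' 0; python3 d.py '[.592,.114,.2527]'
python3 - <<'E'
from seg import *
c=ctrl.camera("wrist");save(c,"w9")
for l in("new_grip","kept_grip"):print(l,[(q["at"],round(q["conf"],2),onz(c,q["at"],.086)) for q in ctrl.mark_of("wrist",l)[:2]])
b=seg(c["frame"],"green",np.array((480,290)),80);print(b and b[1:])
E
```

```text
t: 26.75
eef_pos: [0.607, 0.0116, 0.2531]
orientation: [0.054, 0.999, -0.0, -0.001]
force: [-6.8, 0.7, 2.0]
finger_gap: 0.0137
grip_force: 30.0
t: 27.95
eef_pos: [0.6078, 0.0116, 0.3238]
orientation: [0.054, 0.999, -0.0, 0.001]
force: [0.3, 0.1, -1.2]
finger_gap: 0.0465
grip_force: 0.0
[0.6078 0.0116 0.3238] [ 0.0544  0.9985 -0.      0.0007] [ 0.3283  0.0534 -1.2489]
[ 2.696  10.0109  7.1043]
new_grip [([322.6, 212.4], 0.96, array([0.60492183, 0.01397377, 0.086     ])), ([319.2, 237.0], 0.54, array([0.62615981, 0.00880349, 0.086     ]))]
kept_grip []
None
```

```bash
python3 -m inch '[0.5,2,0,0,1.2,5,0,0,2,8,0,0,2.6,9.7,0,0,2.6,10,0,0,2.6,10,0,0,2.6,10,0,0]'
python3 - <<'E'
from seg import *
c=ctrl.camera("wrist");save(c,"w10")
for l in("new_grip","kept_grip"):print(l,[(q["at"],round(q["conf"],2),onz(c,q["at"],.086)) for q in ctrl.mark_of("wrist",l)[:2]])
m=cv2.inRange(cv2.cvtColor(c["frame"],cv2.COLOR_RGB2HSV),(45,100,40),(85,255,255))
n,l,s,ce=cv2.connectedComponentsWithStats(m);print([(s[i],ce[i]) for i in range(1,n) if s[i,4]>60])
E
python3 d.py '[.592,.114,.2527]'
```

```text
t: 28.8
eef_pos: [0.5928, 0.1129, 0.323]
orientation: [0.055, 0.999, -0.0, -0.0]
force: [-0.5, -0.0, -0.5]
finger_gap: 0.0467
grip_force: 0.0
new_grip [([203.4, 240.3], 0.77, array([0.60274423, 0.01273572, 0.086     ]))]
kept_grip [([323.3, 217.6], 0.75, array([0.59378143, 0.11530666, 0.086     ]))]
[(array([ 301,  182,   42,   71, 1342], dtype=int32), array([321.18405365, 218.64157973]))]
[0.5929 0.1128 0.3232] [ 0.055   0.9985 -0.0001  0.    ] [ 0.5666  0.6793 -0.0405]
[0.103  0.1156 7.0516]
```

```bash
python3 -m inch '[0,0.15,0.5,0,0,0.15,2,0,0,0.15,4,0,0,0.15,5.8,0,0,0.15,6.8,0,0,0.15,7.05,0,0,0.15,7.05,0]'; python3 -m inch '[0,0,0,0,0,0,0,0,0,0,0,0,0,0,0,0,0,0,0,0,0,0,0,0,0,0,0,0]' 1; python3 -m inch '[-0.3,0,0,0,-0.6,0,0,0,-0.9,0,0,0,-1.2,0,0,0,-1.5,0,0,0,-1.8,0,0,0,-2.1,0,0,0,-2.3,0,0,0,-2.5,0,0,0,-2.5,0,0,0]'
```

```text
t: 29.65
eef_pos: [0.5927, 0.1152, 0.2522]
orientation: [0.054, 0.999, -0.0, -0.0]
force: [0.4, -0.3, 0.4]
finger_gap: 0.0465
grip_force: 0.0
t: 30.35
eef_pos: [0.593, 0.1151, 0.2531]
orientation: [0.054, 0.999, -0.0, 0.0]
force: [-0.2, -1.9, 2.9]
finger_gap: 0.0135
grip_force: 30.0
t: 31.35
eef_pos: [0.6173, 0.1124, 0.2531]
orientation: [0.054, 0.999, -0.0, -0.001]
force: [-7.4, -2.7, 7.9]
finger_gap: 0.0137
grip_force: 30.0
```

```bash
python3 -m inch '[-0.2,0,0,0,-0.4,0,0,0,-0.6,0,0,0,-0.6,0,0,0]'
```

```text
t: 31.75
eef_pos: [0.6206, 0.1121, 0.2527]
orientation: [0.054, 0.999, -0.001, -0.006]
force: [-30.0, -2.0, 24.1]
finger_gap: 0.0136
grip_force: 30.0
```

```bash
python3 -m inch '[0.6,0,-0.1,0,0.6,0,-0.1,0,0.6,0,-0.1,0]'; python3 -m inch '[0,0,0,0,0,0,0,0,0,0,0,0,0,0,0,0,0,0,0,0,0,0,0,0,0,0,-1,0,0,0,-3,0,0,0,-5,0,0,0,-7,0,1,0,-7,0,3,-2,-7,0]' 0; python3 -m inch '[3,-1,-1,0,7,-3,-2,0,10,-4,-3,0,10,-4,-3,0]'; python3 look.py w11 new_grip kept_grip new_tray kept_tray
python3 - <<'E'
from h import *; import pickle
np.set_printoptions(precision=4,suppress=True)
c,s,o=pickle.load(open("w11.pkl","rb"))
ex=np.array([.994,-.108]);ey=np.array([.108,.994]);O=np.array([.606,.0119])
for l in("new_grip","kept_grip"):
    for q in o[l][:1]:
        d=onz(c,q["at"],.086)[:2]-O;print(l,1000*d@ex,1000*d@ey)
hsv=cv2.cvtColor(c["frame"],cv2.COLOR_RGB2HSV)
for n,a,b in(("green",(45,100,40),(85,255,255)),("blue",(103,150,60),(120,255,255))):
    N,L,S,ce=cv2.connectedComponentsWithStats(cv2.inRange(hsv,a,b))
    for i in range(1,N):
        if S[i,4]>150:
            v,u=np.nonzero(L==i);j=v.argmin();P=(onz(c,(u[v==v.min()].mean(),v.min()),.095)[:2]-O)*1000
            print(n,S[i],P@ex,P@ey)
E
```

```text
t: 32.05
eef_pos: [0.6177, 0.1119, 0.2533]
orientation: [0.055, 0.999, -0.001, 0.0]
force: [1.4, -5.6, -1.7]
finger_gap: 0.0136
grip_force: 30.0
t: 33.25
eef_pos: [0.5858, 0.0972, 0.3246]
orientation: [0.054, 0.999, 0.001, 0.001]
force: [-0.5, -0.8, -1.3]
finger_gap: 0.0469
grip_force: 0.0
t: 33.65
eef_pos: [0.4789, 0.0666, 0.354]
orientation: [0.055, 0.999, -0.0, -0.0]
force: [1.1, 0.2, -0.2]
finger_gap: 0.0465
grip_force: 0.0
33.7 [0.4804 0.0669 0.3538] [0.0546 0.9985 0.0001 0.0006] [-0.188  -0.2226  0.679 ]
new_grip [(array([280.8, 322.1]), 0.58, array([0.6095, 0.0085, 0.073 ])), (array([  6. , 233.8]), 0.28, array([ 0.4765, -0.2515,  0.073 ]))]
kept_grip [(array([378.8, 329.2]), 0.7, array([0.6194, 0.1133, 0.086 ]))]
new_tray [(array([292.5, 319.6]), 0.85, array([0.6632, 0.0069, 0.    ]))]
kept_tray [(array([363.7, 321.3]), 0.75, array([0.6769, 0.1062, 0.    ]))]
new_grip -6.453756891895767 -0.8171972166828635
kept_grip 2.372898321124534 102.2594912550456
green [370 307  14  32 248] -31.034172119919035 90.94899545703784
blue [   8   54   98   72 5440] -259.1163499347939 -183.18081042423898
blue [272 307  17  31 432] -31.098269724899858 2.0792180507607547
```

Run:
```python
from h import *
for n in("top","side"):
    c=ctrl.camera(n);save(c,"end_"+n)
    for l in("clear_bottle","amber_bottle","mug","wash_bottle","finished_grip","new_grip","kept_grip"):
        r=ctrl.mark_of(n,l);print(n,l,[(np.round(q["at"],1),round(q["conf"],2)) for q in r[:1]])
s=ctrl.get_state();print(s["t"],s["force"])
```

```text
top clear_bottle [(array([370.2, 257. ]), 0.82)]
top amber_bottle [(array([184.2, 199.8]), 0.57)]
top mug [(array([215.9, 145.5]), 0.56)]
top wash_bottle [(array([217.1, 145.7]), 0.59)]
top finished_grip [(array([449.9, 229.5]), 0.94)]
top new_grip [(array([331.7, 170.9]), 0.79)]
top kept_grip [(array([295.7, 174.2]), 0.64)]
side clear_bottle []
side amber_bottle [(array([263.1, 133.7]), 0.85)]
side mug [(array([354. , 204.5]), 0.74)]
side wash_bottle [(array([314.6, 134.7]), 0.8)]
side finished_grip [(array([358.4, 301.2]), 0.71)]
side new_grip [(array([338. , 192.8]), 0.61)]
side kept_grip [(array([326.7, 171.4]), 0.8)]
34.7 [ 0.30173013  0.54478253 -0.24456805]
```

```bash
python3 -c "
from cell import ctrl
print(ctrl.sign_off())"
```

```text
the job is handed in; nothing more can be done
None
```

I handed the job in at about 35 s: the finished tray sits flat in the spill tray, and the new and green-grip trays are pushed home against their stops (the end check did not cover the vials or find the mug).

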